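Bed the stepping stones of a model garden path

ROBOT

A 6-joint arm with a two-finger parallel gripper is mounted at the origin on the work surface. World frame = base frame: x ahead of the robot, y to its left, z up, the work surface at z = 0. Lengths are in mm, angles in rad, forces in N, time in s.
With the tool pointing down it reaches from about 300 to 775 mm from the base axis. Payload 14.6 kg.
Tool frame: the origin (TCP) lies at the very end of the fingers, on their centre line; the grasp point (between the pads) lies 19 mm behind it; z points along the fingers, y is the line along which they close (so a half turn about z gives the same grasp; the last joint's range is limited). The gripper opens to 94 mm and grips with 3 to 60 N. Pads are 16 mm wide; open, the fingers measure 119 mm over their backs; the gripper's body (75 mm by 177 mm) begins 78 mm behind the grasp point.
Start: joints at [-0.067, 0.3, 1.521, -0, 1.321, -0.067], TCP at [549.99, -0.002, 205.446] pointing down, gripper open.
Joint ranges: [-3.03, 3.03], [-0.79, 2.21], [0.23, 2.52], [-1.04, 4.18], [0, 3.07], [-2.55, 2.55]. Speed limits (rad/s): [2.22, 2.22, 2.57, 3.14, 3.14, 3.14].

INTERFACE

Orientations are given as [roll, pitch, yaw] about the fixed x, y, z axes, in that order (R = Rz(yaw) Ry(pitch) Rx(roll)).
In Python, from cell import manip, optics gives the robot as it stands.
- The arm moves only by the shell command python3 -m crank 'ROWS' [FORCE]. ROWS is JSON, a list of rows, each a list of 7 numbers: the opening in per cent of the stroke, from 0 (shut) to 100 (fully open), then the shift along the tool's x, y, z in mm, then the turn, a rotation vector about the tool's x, y, z in rad. A call has 1 to 10 rows; each row is the pose to reach, as a shift and turn from the pose commanded when the call began, along the tool's axes at that moment; what a row does not reach only later rows make up. A row lasts 1/10 s, in which the tool goes at most 50 mm and 8.59 degrees, less where a joint would pass 70% of its speed; a pose out of reach is approached as far as the arm can. A call with a gripper value outside its range is refused whole. The fingers move at their own pace and stop on an object; FORCE is the grip in N (left out, the last holds). Time passes only in rows, so rows that repeat a pose let the fingers close. It gives the time, the measured TCP pose, the force, the opening and the grip force at its end, in the units of the state.
- manip.read_state(): the state, without advancing time (a new reading comes with each control period).
- optics.camera(name): name is "scene" or "side" or "wrist"; returns (picture, depth): 480x640x3 uint8, red, green, blue; 480x640 float32, mm along the optical axis (not along the pixel's ray), 0 where there is no reading.
- optics.calibration(name): a dict with "camera_matrix" (3x3 intrinsics, pixels), "k1" (the pictures are not rectified: a ray, as slopes to the right and down, at radius r is drawn at 1 + k1 r^2 times it, then the intrinsics apply), "R" (3x3) and "t" (3): a world point X has camera coordinates R X + t. Camera axes: x right, y down, z forward; pixel columns grow to the right and rows downward; lengths in mm; the calibration is good to about 2 mm. A picture is of the moment at which its call begins: read the wrist's pose just before it. calibration takes no time and is no camera call; for the wrist camera it gives the pose at the moment of the call.
- manip.sign_off(): hands the job in; it is judged then, once.
The state is a dict: "clock": time; "joints": joint angles; "qd": joint speeds; "effort": joint torques, N m; "eef_pos": TCP position; "eef_rot": TCP orientation; "wrist_force": force on the tool from outside, world axes, zero at the start; "moment": the same for the moment, N m; "finger_gap": finger opening in mm; "finger_force": force on a finger pad.
Only numpy, scipy, OpenCV 4.12 (cv2) and the standard library are available. Lean on these libraries where they do the work, as an engineer would, in place of code of your own. Each camera call takes 0.05 s, during which the arm holds its last target. There are 200 camera calls.

TASK

The stones of the model's garden path are freshly set but still stand proud: trace the path with your fingertips from the blue gate to the cottage door, slowly and gently pressing each of the four stones in turn straight down until it is fully bedded. From the first stone to the last keep the fingertips low over the path (no more than about 5 cm above the stones), pull no stone out, and leave the figures and everything else as they stand.

Things in the scene. Friction and masses are not known exactly. Their poses are not given: they have to be found in the camera images.
- stone1_top (a point): centre of the flat top of the first stepping stone from the gate (nearest the blue gate): a pale round slab 32 mm in diameter in a dark grey mortar bed (disc 46 mm in diameter, 5 mm thick). z axis up; moves with the stone. At the start the top stands 8 to 12 mm above its mortar; fully down, 2 mm above it (25 mm above the table top)
- stone1 (a joint): how deep the first stone is bedded, in m: starts between -0.002 and 0.002, grows as it is pressed straight down, 0.008 is fully down against a hard stop; below -0.005 it has been pulled out. It resists with about 2.5 N; meeting the stop slower than 30 mm/s is gentle, a fast jab is not. It does not spring back and stays where it is left
- stone2_top (a point): centre of the flat top of the second stepping stone from the gate: a pale round slab 32 mm in diameter in a dark grey mortar bed (disc 46 mm in diameter, 5 mm thick). z axis up; moves with the stone. At the start the top stands 8 to 12 mm above its mortar; fully down, 2 mm above it (25 mm above the table top)
- stone2 (a joint): how deep the second stone is bedded, in m: starts between -0.002 and 0.002, grows as it is pressed straight down, 0.008 is fully down against a hard stop; below -0.005 it has been pulled out. It resists with about 2.5 N; meeting the stop slower than 30 mm/s is gentle, a fast jab is not. It does not spring back and stays where it is left
- stone3_top (a point): centre of the flat top of the third stepping stone from the gate: a pale round slab 32 mm in diameter in a dark grey mortar bed (disc 46 mm in diameter, 5 mm thick). z axis up; moves with the stone. At the start the top stands 8 to 12 mm above its mortar; fully down, 2 mm above it (25 mm above the table top)
- stone3 (a joint): how deep the third stone is bedded, in m: starts between -0.002 and 0.002, grows as it is pressed straight down, 0.008 is fully down against a hard stop; below -0.005 it has been pulled out. It resists with about 2.5 N; meeting the stop slower than 30 mm/s is gentle, a fast jab is not. It does not spring back and stays where it is left
- stone4_top (a point): centre of the flat top of the fourth stepping stone from the gate (nearest the cottage door): a pale round slab 32 mm in diameter in a dark grey mortar bed (disc 46 mm in diameter, 5 mm thick). z axis up; moves with the stone. At the start the top stands 8 to 12 mm above its mortar; fully down, 2 mm above it (25 mm above the table top)
- stone4 (a joint): how deep the fourth stone is bedded, in m: starts between -0.002 and 0.002, grows as it is pressed straight down, 0.008 is fully down against a hard stop; below -0.005 it has been pulled out. It resists with about 2.5 N; meeting the stop slower than 30 mm/s is gentle, a fast jab is not. It does not spring back and stays where it is left
- diorama: the round model landscape fixed to the table: a plywood disc 430 mm in diameter and 18 mm thick with green grass; origin at the centre of its underside; the path runs along its own +y axis from gate to cottage. Trees, rocks, a brick well, gate and cottage are fixed to it, none higher than 105 mm above the table; no fixed thing lies within 50 mm of a stone's centre
- gate (a point): the foot of the blue garden gate, midway between its two posts (92 mm apart, crossbar at 84 mm above the table), where the path begins. The four stones follow about 55 mm apart, each up to 15 mm to either side of the straight line from gate to door
- cottage_door (a point): the foot of the brown door of the red-roofed cottage (94 mm wide, about 100 mm to its chimney top above the table), where the path ends
- shepherd: loose blue figure, 46 mm tall, 26 mm foot, standing on the landscape beside the path, at least 55 mm from its middle line (to its near side); origin at the centre of its underside. To be left alone
- woman: loose red figure, 44 mm tall, 26 mm foot, standing on the landscape beside the path, at least 55 mm from its middle line (to its near side); origin at the centre of its underside. To be left alone
- sheep: loose small white sheep with a black head on a green foot plate 34 x 18 mm, 31 mm tall, standing on the landscape beside the path, at least 55 mm from its middle line (to its near side); origin at the centre of its underside. To be left alone
- barrel: loose wooden barrel, 26 mm tall, 24 mm in diameter, standing on the landscape beside the path, at least 55 mm from its middle line (to its near side); origin at the centre of its underside. To be left alone
- glue_bottle: loose white glue bottle with an orange cap, 48 mm in diameter, 130 mm tall; origin at the centre of its underside. Stands on the table beside the landscape; to be left alone
- paint_jar: loose paint jar with a green cap, 54 mm in diameter, 55 mm tall; origin at the centre of its underside. Stands on the table beside the landscape; to be left alone
- bowl: loose white bowl, 110 mm in diameter, 35 mm tall; origin at the centre of its underside. Stands on the table beside the landscape; to be left alone
- brush: loose brush, 190 mm long, lying on the table; origin on its underside, along its own x axis. Stands on the table beside the landscape; to be left alone

How it is judged (in metres and radians):
On the way, in this order (a step that is already met when the one before it is completed fails the run):
1. the first stone from the gate is pressed down, those after it not yet (value of joint stone1 above 0.0055 m and value of joint each of stone2, stone3, stone4 below 0.0055 m), for 0.1 s.
2. the second stone from the gate is pressed down, those after it not yet (value of joint stone2 above 0.0055 m and value of joint each of stone3, stone4 below 0.0055 m), for 0.1 s.
3. the third stone from the gate is pressed down, those after it not yet (value of joint stone3 above 0.0055 m and value of joint stone4 below 0.0055 m), for 0.1 s.
4. the fourth stone from the gate is pressed down, those after it not yet (value of joint stone4 above 0.0055 m), for 0.1 s.
At the end, for the whole second after the job is handed in: all four stones are within 2.5 mm of fully down (joint above 0.0055), pressed in order from gate to cottage; figures, sheep and barrel stand within 12 mm of where they were and upright (within 0.3 rad), the bottle, jar, bowl and brush within 20 mm (value of joint each of stone1, stone2, stone3, stone4 above 0.0055 m and distance of each of shepherd, woman, sheep, barrel from where it was at the start of the episode below 0.012 m and angle between each of shepherd, woman, sheep, barrel's own z axis and vertical below 0.3 rad and distance of each of glue_bottle, paint_jar, bowl, brush from where it was at the start of the episode below 0.02 m); the robot touches nothing.
It fails at once if a stone is pulled up out of its bed by more than 5 mm (value of joint any of stone1, stone2, stone3, stone4 below -0.005 m).
It fails at once if a stone is pressed roughly (more than 90 N at any instant) (contact force between any of stone1, stone2, stone3, stone4 and anything else above 90 N).
It fails at once if between the first stone and the last the hand leaves the path: grasp point more than 120 mm above the table, or more than 80 mm to the side of every stone (value of joint stone1 above 0.0055 m and value of joint stone4 below 0.0055 m and (height (world z) of the grasp point above 0.12 m or (horizontal distance between the grasp point and stone1_top above 0.08 m and horizontal distance between the grasp point and stone2_top above 0.08 m and horizontal distance between the grasp point and stone3_top above 0.08 m and horizontal distance between the grasp point and stone4_top above 0.08 m))).
It fails at once if a figure, the sheep or the barrel is moved more than 12 mm, lifted or tipped over (distance of any of shepherd, woman, sheep, barrel from where it was at the start of the episode above 0.012 m or angle between any of shepherd, woman, sheep, barrel's own z axis and vertical above 0.3 rad).
It fails at once if the bottle, jar, bowl or brush is moved more than 20 mm (distance of any of glue_bottle, paint_jar, bowl, brush from where it was at the start of the episode above 0.02 m).
It also fails if it takes over 48 s, if anything falls off the work surface, if the arm or the gripper's body presses on something with over 40 N, if the wrist force passes 120 N, or if a joint passes its speed limit or range.

## Working session

There is one attempt and no reset: what is moved stays moved. The work goes in short steps, Python scripts to look and compute and a shell command to move; the robot and the scene stay as the last step left them, time stands still between calls to the robot, and variables do not carry over. Pictures are saved under pics/ and viewed, at most 10 in all, crops included, and the job is handed in when it is done.

```bash
mkdir -p pics; python3 - <<'E'
from cell import manip, optics
import cv2,numpy as np
for n in ["scene","wrist"]:
    p,d=optics.camera(n); c=optics.calibration(n)
    cv2.imwrite(f"pics/{n}.png",p[:,:,::-1]); np.savez(f"{n}.npz",p=p,d=d,K=c["camera_matrix"],k1=c["k1"],R=c["R"],t=c["t"])
    print(n,np.round(-np.array(c["R"]).T@np.array(c["t"])),(d>0).mean())
s=manip.read_state();print({k:np.round(s[k],3) for k in ["clock","eef_pos","eef_rot","finger_gap"]})
E
```

```text
scene [1060. -437. 1061.] 0.9959375
wrist [550.  74. 384.] 0.9957161458333333
{'clock': np.float64(0.1), 'eef_pos': array([5.49787e+02, 2.40000e-02, 2.04948e+02]), 'eef_rot': array([-3.141, -0.   ,  1.571]), 'finger_gap': np.float64(94.113)}
```

View pics/scene.png

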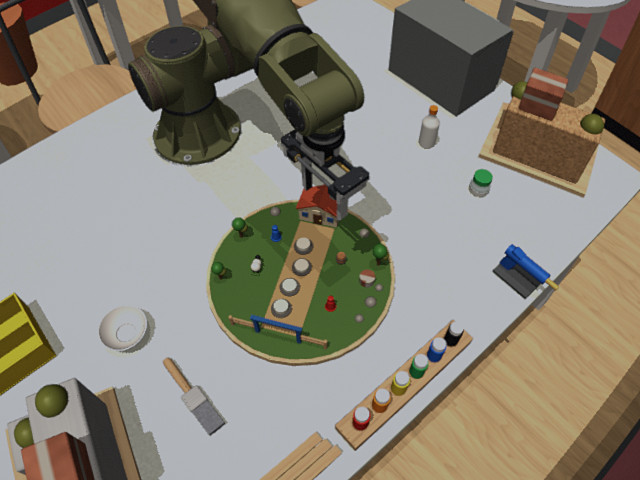

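View pics/wrist.png

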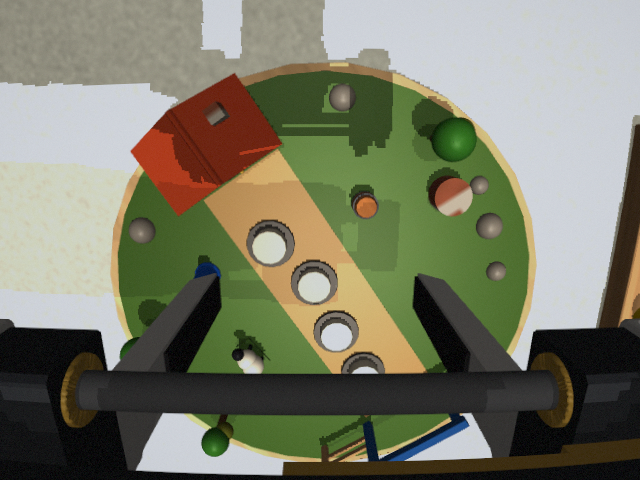

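The scene view shows the stones at about (281,307), (290,286), (302,266) and (303,245), running from the gate at (277,325) to the cottage at (318,205). The wrist view shows stones 4 to 1 at (270,243), (314,284), (335,331) and (362,367), with stone 1 partly hidden.

```bash
cat > h.py <<'E'
import cv2,numpy as np
def ray(c,u,v):
    K=np.array(c["K"]);k=float(c["k1"])
    n=cv2.undistortPoints(np.array([[[u,v]]],float),K,np.array([k,0,0,0.]))[0,0]
    R=np.array(c["R"]);t=np.array(c["t"]).ravel()
    return -R.T@t, R.T@np.r_[n,1]
def onplane(c,u,v,z):
    o,r=ray(c,u,v); return o+r*(z-o[2])/r[2]
def atdepth(c,u,v):
    o,r=ray(c,u,v); d=c["d"][int(v)-1:int(v)+2,int(u)-1:int(u)+2]; return o+r*np.median(d)
E
python3 - <<'E'
from h import *
seeds={"scene":[(281,307),(290,286),(302,266),(303,245)],"wrist":[(362,370),(335,331),(314,284),(270,243)]}
obj={"scene":dict(gateL=(254,320),gateR=(300,327),sheph=(275,233),woman=(331,303),sheep=(257,264),barrel=(341,258)),
"wrist":dict(barrel=(365,207),sheph=(207,272),sheep=(248,360))}
for n in seeds:
    c=dict(np.load(n+".npz"))
    h=cv2.cvtColor(c["p"],cv2.COLOR_RGB2HSV)
    m=((h[...,1]<50)&(h[...,2]>150)).astype(np.uint8)
    N,l,st,ce=cv2.connectedComponentsWithStats(m)
    for s in seeds[n]:
        i=l[s[1],s[0]]; u,v=ce[i]
        print(n,s,i,st[i],np.round(ce[i],1),"plane33",onplane(c,u,v,33).round(1),"depth",atdepth(c,u,v).round(1))
    for k,s in obj[n].items(): print(n,k,atdepth(c,*s).round(0))
E
```

```text
scene (281, 307) 18 [274 299  14  13 142] [280.4 305.2] plane33 [ 597.8 -168.1   33. ] depth [ 598.5 -168.5   34.6]
scene (290, 286) 16 [283 279  14  12 131] [289.1 284.5] plane33 [ 570.3 -121.9   33. ] depth [ 569.  -121.    30.1]
scene (302, 266) 14 [295 259  13  12 122] [301.1 264.4] plane33 [547.9 -68.8  33. ] depth [547.4 -68.5  32.1]
scene (303, 245) 12 [297 238  13  11 113] [302.9 242.7] plane33 [505.3 -28.1  33. ] depth [505.2 -28.   32.9]
scene gateL [ 611. -242.   81.]
scene gateR [ 684. -182.   81.]
scene sheph [448. -64.  44.]
scene woman [671. -88.  47.]
scene sheep [ 488. -147.   45.]
scene barrel [599.   6.  42.]
wrist (362, 370) 158 [353 367  25   7 141] [364.7 370.4] plane33 [ 598.9 -158.2   33. ] depth [ 598.7 -157.1   34.7]
wrist (335, 331) 156 [321 323  32  28 693] [336.2 336.6] plane33 [ 569.3 -119.6   33. ] depth [ 569.4 -120.3   31.8]
wrist (314, 284) 155 [298 272  33  31 774] [313.8 286.8] plane33 [547.3 -67.1  33. ] depth [547.3 -67.5  32.1]
wrist (270, 243) 153 [252 232  34  32 846] [268.7 247.5] plane33 [505.8 -28.4  33. ] depth [505.9 -28.1  34.2]
wrist barrel [592.  12.  44.]
wrist sheph [447. -52.  35.]
wrist sheep [ 483. -139.   45.]
```

Both views agree on the stone positions: S1 (598,-168), S2 (569.5,-120.5), S3 (547.5,-68), S4 (505.5,-28). In tool axes, x is world +y, y is world +x and z is down. I'll close the fingers and move over S1.

```bash
python3 -m crank '[[0,-10,3,0,0,0,0],[0,-30,9,5,0,0,0],[0,-55,16,15,0,0,0],[0,-80,23,30,0,0,0],[0,-105,30,50,0,0,0],[0,-130,37,70,0,0,0],[0,-150,43,90,0,0,0],[0,-162,46,105,0,0,0],[0,-168,48,115,0,0,0],[0,-168,48,120,0,0,0]]' 5
python3 -m crank '[[0,0,0,5,0,0,0],[0,0,0,13,0,0,0],[0,0,0,21,0,0,0],[0,0,0,28,0,0,0],[0,0,0,33,0,0,0],[0,0,0,35,0,0,0],[0,0,0,35,0,0,0]]'
python3 - <<'E'
from cell import optics
import cv2
p,d=optics.camera("side"); cv2.imwrite("pics/side1.png",p[:,:,::-1])
E
```

```text
clock: 1.1
eef_pos: [597.8, -168.3, 84.5]
eef_rot: [-3.141, -0.0, 1.57]
wrist_force: [0.5, -0.1, -0.1]
finger_gap: 17.4
finger_force: 0.0
clock: 1.8
eef_pos: [597.9, -168.0, 50.2]
eef_rot: [-3.141, -0.0, 1.571]
wrist_force: [0.9, 0.5, 0.3]
finger_gap: 0.3
finger_force: 0.0
```

View pics/side1.png

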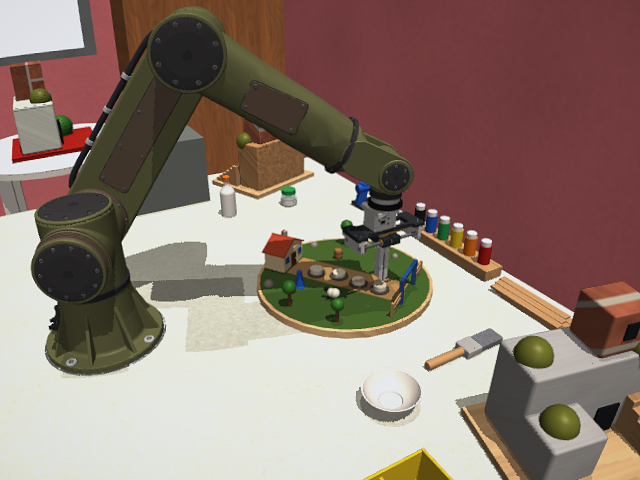

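The closed fingers, with tips at about (382,278), stand over the first stone at (380,287), clear of the gate. Next I'll press slowly.

```bash
python3 -m crank '[[0,0,0,3,0,0,0],[0,0,0,7,0,0,0],[0,0,0,10,0,0,0],[0,0,0,12,0,0,0],[0,0,0,13,0,0,0],[0,0,0,14,0,0,0],[0,0,0,15,0,0,0],[0,0,0,16,0,0,0],[0,0,0,17,0,0,0],[0,0,0,18,0,0,0]]'
python3 -m crank '[[0,0,0,1,0,0,0],[0,0,0,2,0,0,0],[0,0,0,3,0,0,0],[0,0,0,4,0,0,0],[0,0,0,5,0,0,0],[0,0,0,6,0,0,0],[0,0,0,6,0,0,0],[0,0,0,6,0,0,0]]'
```

```text
clock: 2.85
eef_pos: [598.0, -168.0, 32.5]
eef_rot: [3.141, 0.0, 1.571]
wrist_force: [-1.0, 1.0, 2.7]
finger_gap: 0.6
finger_force: 1.2
clock: 3.65
eef_pos: [597.9, -168.0, 26.2]
eef_rot: [-3.141, -0.0, 1.571]
wrist_force: [0.3, -0.1, 0.2]
finger_gap: 0.5
finger_force: 0.1
```

```bash
python3 -m crank '[[0,0,0,0.5,0,0,0],[0,0,0,1,0,0,0],[0,0,0,1.5,0,0,0],[0,0,0,1.5,0,0,0]]'
python3 -m crank '[[0,0,0,0.3,0,0,0],[0,0,0,0.6,0,0,0],[0,0,0,0.6,0,0,0]]'
```

```text
clock: 4.05
eef_pos: [597.9, -168.0, 25.3]
eef_rot: [-3.141, -0.0, 1.571]
wrist_force: [-3.2, 0.9, 6.0]
finger_gap: 0.6
finger_force: 2.9
clock: 4.35
eef_pos: [598.0, -168.0, 25.2]
eef_rot: [-3.142, 0.0, 1.571]
wrist_force: [-4.9, 2.0, 11.9]
finger_gap: 0.6
finger_force: 5.6
```

Stone 1 is on its stop. Next, lift slightly, cross to S2 and press.

```bash
python3 -m crank '[[0,0,0,-3,0,0,0],[0,0,0,-10,0,0,0],[0,0,0,-18,0,0,0],[0,5,-3,-22,0,0,0],[0,16,-10,-23,0,0,0],[0,28,-17,-23,0,0,0],[0,39,-24,-22,0,0,0],[0,46,-27.5,-20,0,0,0],[0,47.5,-28.5,-17,0,0,0],[0,47.5,-28.5,-14,0,0,0]]'
python3 -m crank '[[0,0,0,1,0,0,0],[0,0,0,2,0,0,0],[0,0,0,3,0,0,0],[0,0,0,4,0,0,0],[0,0,0,5,0,0,0],[0,0,0,6,0,0,0],[0,0,0,7,0,0,0],[0,0,0,8,0,0,0],[0,0,0,9,0,0,0],[0,0,0,10,0,0,0]]'
python3 -m crank '[[0,0,0,1,0,0,0],[0,0,0,2,0,0,0],[0,0,0,2.6,0,0,0],[0,0,0,3.2,0,0,0],[0,0,0,3.8,0,0,0],[0,0,0,4,0,0,0],[0,0,0,4,0,0,0]]'
```

```text
clock: 5.35
eef_pos: [569.5, -120.4, 38.2]
eef_rot: [3.141, 0.0, 1.571]
wrist_force: [0.8, -1.3, -0.2]
finger_gap: 0.9
finger_force: 0.0
clock: 6.35
eef_pos: [569.5, -120.5, 28.3]
eef_rot: [3.141, 0.0, 1.571]
wrist_force: [-1.4, -0.2, 2.9]
finger_gap: 0.5
finger_force: 1.2
clock: 7.05
eef_pos: [569.6, -120.5, 25.2]
eef_rot: [3.141, 0.0, 1.571]
wrist_force: [-6.3, 0.3, 12.3]
finger_gap: 0.4
finger_force: 6.0
```

Stone 2 is down. S3 is at tool x +52.5, y -22.

```bash
python3 -m crank '[[0,0,0,-3,0,0,0],[0,0,0,-10,0,0,0],[0,0,0,-18,0,0,0],[0,5,-2,-22,0,0,0],[0,17,-7,-23,0,0,0],[0,30,-12.5,-23,0,0,0],[0,43,-18,-22,0,0,0],[0,51,-21.5,-20,0,0,0],[0,52.5,-22,-17,0,0,0],[0,52.5,-22,-14,0,0,0]]'
python3 -m crank '[[0,0,0,1,0,0,0],[0,0,0,2,0,0,0],[0,0,0,3,0,0,0],[0,0,0,4,0,0,0],[0,0,0,5,0,0,0],[0,0,0,6,0,0,0],[0,0,0,7,0,0,0],[0,0,0,8,0,0,0],[0,0,0,9,0,0,0],[0,0,0,10,0,0,0]]'
python3 -m crank '[[0,0,0,1,0,0,0],[0,0,0,2,0,0,0],[0,0,0,2.6,0,0,0],[0,0,0,3.2,0,0,0],[0,0,0,3.8,0,0,0],[0,0,0,4,0,0,0],[0,0,0,4,0,0,0]]'
```

```text
clock: 8.05
eef_pos: [547.5, -67.7, 38.1]
eef_rot: [-3.142, 0.0, 1.571]
wrist_force: [0.5, -0.4, -0.4]
finger_gap: 0.6
finger_force: 0.0
clock: 9.05
eef_pos: [547.5, -68.1, 28.3]
eef_rot: [3.141, 0.0, 1.571]
wrist_force: [-0.5, -0.4, 2.0]
finger_gap: 0.3
finger_force: 1.2
clock: 9.75
eef_pos: [547.6, -68.1, 25.2]
eef_rot: [3.141, 0.0, 1.571]
wrist_force: [-5.3, -0.9, 12.1]
finger_gap: 0.4
finger_force: 6.4
```

```bash
python3 -m crank '[[0,0,0,-3,0,0,0],[0,0,0,-10,0,0,0],[0,0,0,-18,0,0,0],[0,4,-4,-22,0,0,0],[0,13,-14,-23,0,0,0],[0,23,-24,-23,0,0,0],[0,33,-34,-22,0,0,0],[0,39,-41,-20,0,0,0],[0,40,-42,-17,0,0,0],[0,40,-42,-14,0,0,0]]'
python3 -m crank '[[0,0,0,1,0,0,0],[0,0,0,2,0,0,0],[0,0,0,3,0,0,0],[0,0,0,4,0,0,0],[0,0,0,5,0,0,0],[0,0,0,6,0,0,0],[0,0,0,7,0,0,0],[0,0,0,8,0,0,0],[0,0,0,9,0,0,0],[0,0,0,10,0,0,0]]'
python3 -m crank '[[0,0,0,1,0,0,0],[0,0,0,2,0,0,0],[0,0,0,2.6,0,0,0],[0,0,0,3.2,0,0,0],[0,0,0,3.8,0,0,0],[0,0,0,4,0,0,0],[0,0,0,4,0,0,0]]'
```

```text
clock: 10.75
eef_pos: [505.6, -28.0, 38.3]
eef_rot: [3.141, 0.0, 1.571]
wrist_force: [-0.7, -0.7, 0.5]
finger_gap: 0.1
finger_force: 0.0
clock: 11.75
eef_pos: [505.6, -28.0, 28.3]
eef_rot: [3.141, 0.0, 1.571]
wrist_force: [-0.9, -1.5, 2.4]
finger_gap: 0.3
finger_force: 1.2
clock: 12.45
eef_pos: [505.6, -28.0, 25.1]
eef_rot: [3.141, 0.0, 1.571]
wrist_force: [-3.0, -0.6, 14.1]
finger_gap: 0.6
finger_force: 7.0
```

Stone 4 is down. I'll rise straight up and check.

```bash
python3 -m crank '[[0,0,0,-3,0,0,0],[0,0,0,-10,0,0,0],[0,0,0,-25,0,0,0],[0,0,0,-45,0,0,0],[0,0,0,-65,0,0,0],[0,0,0,-85,0,0,0],[0,0,0,-105,0,0,0],[0,0,0,-125,0,0,0],[0,0,0,-140,0,0,0],[0,0,0,-145,0,0,0]]'
python3 -m crank '[[0,0,0,0,0,0,0],[0,0,0,0,0,0,0],[0,0,0,0,0,0,0]]'
python3 - <<'E'
from cell import optics
import cv2
from h import *
p,d=optics.camera("scene"); c=optics.calibration("scene")
c=dict(K=c["camera_matrix"],k1=c["k1"],R=c["R"],t=c["t"],d=d)
o=np.load("scene.npz")["p"]
for s in [(280,305),(289,284),(301,264),(303,242)]: print(atdepth(c,s[0],s[1]+1).round(1))
i=np.hstack([cv2.resize(x[180:360,190:410],None,fx=1.8,fy=1.8) for x in (o,p)])
cv2.imwrite("pics/ba.png",i[:,:,::-1])
E
```

```text
clock: 13.45
eef_pos: [505.8, -28.0, 170.9]
eef_rot: [3.14, 0.0, 1.571]
wrist_force: [-0.1, 1.0, -0.7]
finger_gap: 0.2
finger_force: 0.0
clock: 13.75
eef_pos: [505.1, -27.9, 168.5]
eef_rot: [-3.14, -0.0, 1.571]
wrist_force: [-0.8, -0.4, -0.8]
finger_gap: 0.5
finger_force: 0.0
[ 594.4 -167.5   23.5]
[ 567.3 -120.3   24.8]
[545.3 -67.4  25.7]
[501.2 -24.8  23.9]
```

View pics/ba.png

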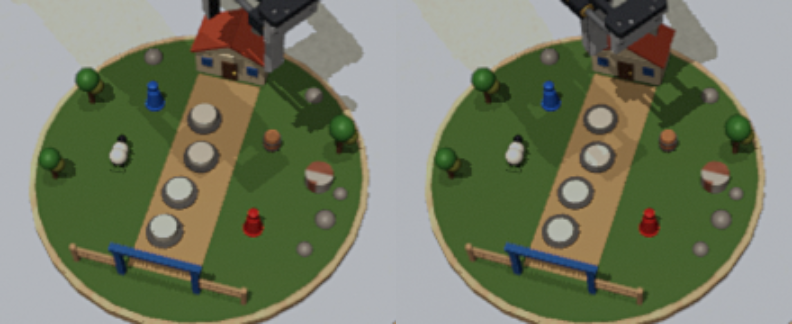

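Compared before (left) and after (right), all four stones, from (560,230) to (600,118) in the after half, now sit flush at about z = 25. The figures, sheep and barrel have not moved, and the hand is clear.

```bash
python3 -c "
from cell import manip
print(manip.sign_off())"
```

```text
the job is handed in; nothing more can be done
None
```

I pressed all four stones gently down to their stops in order from gate to cottage, left the figures and everything else undisturbed as far as the camera showed, and handed the job in at about 14 s; the sign-off returned no verdict.

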